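# Clamp the fitting for brazing

## Robot

A 6-joint arm with a two-finger parallel gripper is mounted at the origin on the work surface. World frame = base frame: x ahead of the robot, y to its left, z up, the work surface at z = 0. Lengths are in m, angles in rad, forces in N, time in s.
With the tool pointing down it reaches from about 0.325 to 0.85 m from the base axis. Payload 15.5 kg.
Tool frame: the origin (TCP) lies where the fingers leave the gripper's body, on its centre line; the fingertips stand 78 mm ahead of it and the grasp point (between the pads) lies 60 mm ahead of it; z points along the fingers, y is the direction in which the jaws open and shut (so a half turn about z gives the same grasp; the last joint's range is limited). The gripper opens to 91 mm and grips with 3 to 60 N. Pads are 32 mm wide; open, the fingers measure 118 mm over their backs; the gripper's body (76 mm by 178 mm) begins 60 mm behind the grasp point.
Start: joints at [-1.319, 0.494, 1.345, -0, 1.302, -0.096], TCP at [0.212, -0.588, 0.292] pointing down, gripper open.
Joint ranges: [-2.91, 2.91], [-0.82, 2.16], [0.22, 2.67], [-1.22, 4.37], [0.12, 2.79], [-3.08, 3.08]. Speed limits (rad/s): [1.89, 1.89, 2.57, 3.01, 3.01, 3.01].

## Interface

Orientations are given as a unit quaternion [w, x, y, z].
In Python, from workcell import ctrl gives the robot as it stands.
- The arm moves only by the tool move_arm, never from a script. Its argument "series" is a list that holds one entry, the list of rows, each a list of 7 numbers: the shift along the tool's x, y, z in m, then the turn, a rotation vector about the tool's x, y, z in degrees, then the opening in per cent of the stroke, from 0 (shut) to 100 (fully open). In form: [[[x, y, z, ax, ay, az, claw], ...]]. A call has 1 to 5 rows; each row shifts and turns the commanded pose from where the row before left it, along the tool's axes as they then stand; what a row does not reach is not made up. A row lasts 1/8 s, in which the tool goes at most 62.5 mm and 10.7 degrees, less where a joint would pass 70% of its speed; a pose out of reach is approached as far as the arm can. A call is refused whole if a number of a shift passes 0.0625 or a number of a turn 10.7, either way. A call with a gripper value outside its range is refused whole. The fingers move at their own pace and stop on an object; the grip force is fixed at half the most. Time passes only in rows, so rows that do not move let the fingers close. It gives the time, the measured TCP pose, the force and the opening at its end, in the units of the state.
- ctrl.get_obs(): the state, without advancing time (a new reading comes with each control period).
- ctrl.grab_frame(name): name is "scene" or "top" or "wrist"; returns the picture (400x640x3 uint8, red, green, blue); there is no depth.
- ctrl.camera_params(name): a dict with "fov_y" (degrees; the focal length in pixels is half the picture's height over the tangent of half this angle, whatever the lens; pixels are square), "cx", "cy" (the principal point, pixels), "xyz" and "orientation" of the camera in the world; the wrist camera has in their place "tool_from_camera" (4x4, takes a point from camera to tool coordinates, whose origin is the TCP and whose axes are the flange's). Camera axes: x right, y down, z forward; pixel columns grow to the right and rows downward; lengths in m; the calibration is good to about 2 mm. A picture is of the moment at which its call begins: read the wrist's pose just before it. camera_params takes no time and is no camera call.
- ctrl.finish_job(): hands the job in, once; it reports no verdict.
The state is a dict: "t": time; "joints": joint angles; "dq": joint speeds; "joint_torque": joint torques, N m; "position": TCP position; "tcp_rot": TCP orientation; "force": force on the tool from outside, world axes, zero at the start; "wrist_torque": the same for the moment, N m; "width": finger opening in m.
Only numpy, scipy, OpenCV 4.12 (cv2) and the standard library are available. Lean on these libraries where they do the work, as an engineer would, in place of code of your own. Each camera call takes 0.05 s, during which the arm holds its last target.

## Task

Get the brass fitting on the firebrick ready for brazing: with the fingertips, push it along its channel until it stands against the stop under the hold-down foot, without picking it up or tipping it. Then reach down through the window of the guard cage and press the lever fully down, so that the foot comes down over the fitting, without touching the guard. Move the foot only by its lever, come back out clear of everything, and leave the other things where they are.

Things in the scene. Friction and masses are not known exactly. Their poses are not given: they have to be found in the camera images.
- fixture: The fixture, screwed to the bench: a grey steel base plate 250 x 340 x 12 mm. Its origin lies on the bench; its x axis points along the channel towards the stop (away from the robot, give or take the fixture's yaw), y to the left, z up. On its right (-y) half a firebrick 170 x 100 mm carries the channel; the brick's top is 75 mm above the bench. On its left (+y) half stands the guard cage.
- seat (a point): Where the fitting's centre lies when it stands fully home: in the middle of the channel, touching the stop, under the hold-down foot; 96 mm above the bench. Axes as the fixture's. The channel runs along x between two rails 5 mm high and 50 mm apart, from 113 mm before this point. The stop is a steel bar across the channel, 18 mm high, its face 22 mm beyond this point.
- fitting_center (a point): The brass fitting, loose: centre of its axis, half-way up its 42 mm. Round base 44 mm across and 24 mm high, hexagon of up to 39 mm across above it; about 0.3 kg. It stands on the brick in the channel, 38 to 73 mm short of the seat. Pushed at the round base, below its middle, it slides without tipping. Its yaw does not matter.
- guard: The guard: a fixed grey cage of plate and bars over the lever, 150 (x) by 140 (y) mm, its top plate's upper face 125 mm above the bench and 4 mm thick. Origin at the middle of its foot, 12 mm above the bench; axes as the fixture's. It must not be touched.
- window (a point): Centre of the rectangular window in the guard's top plate, at the plate's upper face; the opening is 90 mm along the fixture's x and 80 mm along its y. Axes as the fixture's.
- lever (a joint): The clamp lever inside the cage, in rad: 0 = fully up, 0.40 = fully down on its stop. It starts between 0 and 0.06.
- foot: The hold-down foot, a rubber-tipped steel arm on a post behind the stop, moved by the lever only. Origin at the centre of the foot's underside, 131 mm above the bench with the lever up (14 mm above the fitting's top); the lever brings it 13 mm down, so it ends just over the fitting. Its arm and post reach up to 150 mm above the bench.
- pad (a point): Centre of the top face of the lever's steel pad (36 mm along x, 40 mm along y), seen through the window and about 10 mm to the -x side of the window's middle. Pushing it down turns the lever about a level axle 78 mm to its +x side. With the lever up it is about 14 mm below the guard's upper face; fully down it is about 45 mm below it, having moved about 31 mm. It takes about 5 N, and the lever stays where it is left. Its z axis tilts with the lever.
- nipple: Bystander: a small brass nipple, 30 mm across and 36 mm tall, standing loose on the fixture's base plate; origin at its underside. To be left alone.
- collar: Bystander: a copper ring, 34 mm across and 22 mm tall, lying on the base plate; origin at its underside. To be left alone.
- flux_jar: Bystander: a white jar, 68 mm across and 75 mm tall, standing on the bench beside the fixture; origin at its underside. To be left alone.
- wrench: Bystander: a wrench lying on the bench; origin at its underside. To be left alone.
- brush: Bystander: a brush lying on the bench; origin at its underside. To be left alone.
- tee: Bystander: a copper pipe tee about 85 mm long lying on the bench; origin at its underside. To be left alone.
- rod_can: Bystander: an open steel can, 76 mm across and 100 mm tall, standing on the bench; origin at its underside. To be left alone.
There are look-alikes about, which are no part of the job. Leave any red or turquoise look-alike of the part that bears fitting_center alone.

How it is judged:
By the outcome, as a careful person would: the job done as asked, in the order asked, and still so for the second after the job is handed in, with the robot touching nothing.
It also fails if it takes over 48 s, if anything falls off the work surface, if the arm or the gripper's body presses on something with over 40 N, if the wrist force passes 120 N, or if a joint passes its speed limit or range.

## Working session

There is one attempt and no reset: what is moved stays moved. The work goes in short steps, Python scripts to look and compute and a tool call to move; the robot and the scene stay as the last step left them, time stands still between calls to the robot, and variables do not carry over. Pictures are saved under pics/ and viewed, and the job is handed in when it is done.

Besides the shell and the picture viewer there is one more tool, called after ">>>" in YAML: its name, and indented under it one key for each argument. move_arm: Moves the arm, as the interface text tells. Its arguments: {"type":"object","properties":{"series":{"type":"array","items":{"type":"array","items":{"type":"array","items":{"type":"number"}}}}},"required":["series"]}

```bash
mkdir -p pics; ls; python3 - <<'E'
from workcell import ctrl
import cv2
print(ctrl.get_obs())
for n in ["scene","top","wrist"]:
    print(n,ctrl.camera_params(n))
for n in ["scene","top"]:
    cv2.imwrite(f"pics/{n}0.png",ctrl.grab_frame(n)[:,:,::-1])
E
```

```text
pics
{'t': 0.0, 'joints': array([-1.31947770e+00,  4.94191426e-01,  1.34612757e+00,  3.62001613e-05,
        1.30253040e+00, -9.55011590e-02]), 'dq': array([ 0.0020804 ,  0.00043729,  0.00086145, -0.00033129,  0.00068669,
        0.00052673]), 'joint_torque': array([ 4.33979410e-03, -8.78812194e+01, -3.81856656e+01,  7.09286146e-02,
        5.34772966e-02, -4.79286882e-05]), 'position': array([ 0.21238157, -0.58749914,  0.2916343 ]), 'tcp_rot': array([-6.27818437e-04,  9.85002780e-01,  1.72537327e-01, -3.15089923e-05]), 'force': array([ 0.17596262,  0.03712994, -0.05856779]), 'wrist_torque': array([-0.02596031,  0.02189807, -0.00626325]), 'width': 0.09125106028429693}
scene {'fov_y': 47.84327473558815, 'cx': 319.98261756196126, 'cy': 194.0705673293962, 'xyz': array([1.01652238, 0.72164222, 0.88418606]), 'orientation': array([-0.12304495,  0.26510817,  0.87809196, -0.37885631])}
top {'fov_y': 45.1448754255055, 'cx': 311.0997199179028, 'cy': 193.06509511869552, 'xyz': array([0.43353899, 0.05522443, 1.30894048]), 'orientation': array([-0.01965443,  0.70939602, -0.70375884,  0.03308286])}
wrist {'fov_y': 65.00876337886717, 'cx': 325.16189681411646, 'cy': 199.10084759156388, 'tool_from_camera': array([[ 3.04017795e-04, -9.59831302e-01, -2.80577582e-01,
         7.89933992e-02],
       [ 9.99999945e-01,  3.29692210e-04, -4.43054840e-05,
        -6.57655227e-04],
       [ 1.35030034e-04, -2.80577553e-01,  9.59831349e-01,
        -9.25802912e-02],
       [ 0.00000000e+00,  0.00000000e+00,  0.00000000e+00,
         1.00000000e+00]])}
```

View pics/scene0.png

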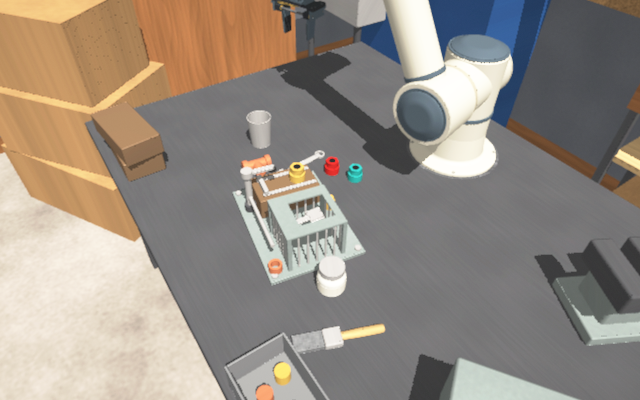

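View pics/top0.png

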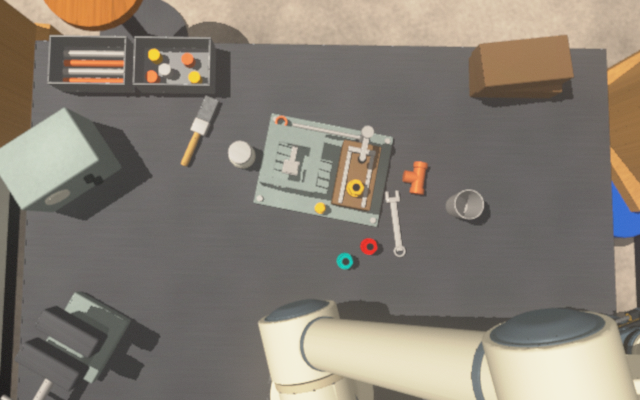

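The top view shows the fixture near (325,170), with the yellow brass fitting in the channel at (356,188). The red (369,246) and turquoise (345,261) look-alikes are on the bench, and the small yellow nipple is on the base plate at (320,208). Next I'll enlarge it.

```bash
cat > h.py <<'E'
import numpy as np, cv2
from scipy.spatial.transform import Rotation as R
from workcell import ctrl
def cam(name,obs=None):
    p=ctrl.camera_params(name); f=200/np.tan(np.radians(p['fov_y']/2))
    if name=='wrist':
        T=np.eye(4);q=np.array(obs['tcp_rot']);T[:3,:3]=R.from_quat(q[[1,2,3,0]]).as_matrix();T[:3,3]=obs['position']
        M=T@p['tool_from_camera']
    else:
        q=p['orientation'];M=np.eye(4);M[:3,:3]=R.from_quat(q[[1,2,3,0]]).as_matrix();M[:3,3]=p['xyz']
    return f,p['cx'],p['cy'],M
def ray(c,u,v):
    f,cx,cy,M=c; d=M[:3,:3]@np.array([(u-cx)/f,(v-cy)/f,1.]); return M[:3,3],d/np.linalg.norm(d)
def onz(c,u,v,z):
    o,d=ray(c,u,v); return o+d*(z-o[2])/d[2]
def proj(c,P):
    f,cx,cy,M=c; q=M[:3,:3].T@(np.asarray(P)-M[:3,3]); return q[0]/q[2]*f+cx,q[1]/q[2]*f+cy
E
python3 - <<'E'
import cv2
a=cv2.imread("pics/top0.png")[105:235,245:405]
cv2.imwrite("pics/top0c.png",cv2.resize(a,None,fx=5,fy=4.6,interpolation=cv2.INTER_CUBIC) if 0 else cv2.resize(a,None,fx=4.5,fy=4.5,interpolation=cv2.INTER_CUBIC))
from h import *
c=cam('top')
for n,u,v,z in [('fit',356,188,.117),('BL',258,201,.012),('TL',275,115,.012),('TR',391,138,.012),('BR',378,225,.012),('red',369,246,.04)]:
    print(n,onz(c,u,v,z).round(4))
E
```

```text
fit [ 0.5364 -0.0789  0.117 ]
BL [0.5079 0.1739 0.012 ]
TL [0.7436 0.1311 0.012 ]
TR [ 0.6835 -0.1866  0.012 ]
BR [ 0.4458 -0.1502  0.012 ]
red [ 0.3902 -0.1219  0.04  ]
```

View pics/top0c.png

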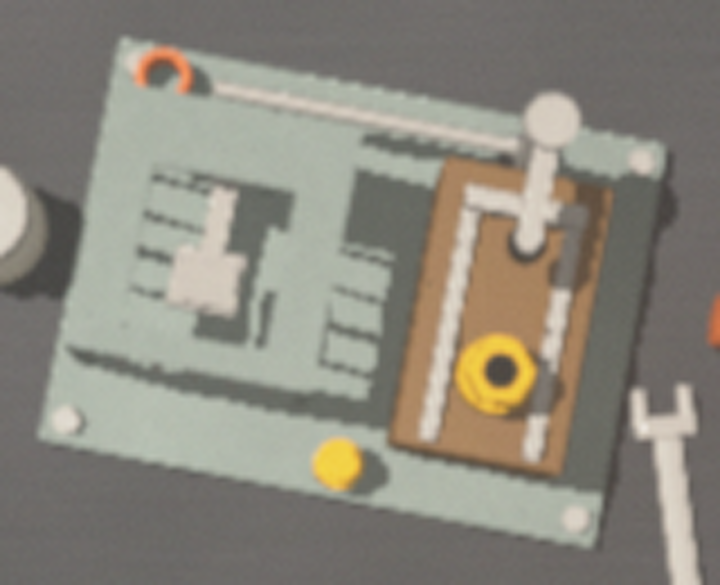

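The fitting in the channel is the yellow brass one at (356,188). Its red and turquoise look-alikes stand on the bench. Fixture yaw is about -10.3°. I'll move above the fixture to measure it with the wrist camera.

>>> move_arm:
  series:
    - [[0,0,-0.02,0,0,10.1,50],[0,0,-0.02,0,0,10.1,11],[0.0216,-0.0528,0,0,0,10,11],[0.0216,-0.0528,0,0,0,0,11],[0.0216,-0.0528,0,0,0,0,11]]

```text
t: 0.72
position: [0.2962, -0.4374, 0.332]
tcp_rot: [-0.0, 0.996, -0.09, -0.0]
force: [0.9, -0.1, 0.3]
width: 0.0441
```

>>> move_arm:
  series:
    - [[0.0216,-0.0528,0,0,0,0,11],[0.0216,-0.0528,0,0,0,0,11],[0.0216,-0.0528,0,0,0,0,11],[0.0216,-0.0528,0,0,0,0,11],[0.0216,-0.0528,0,0,0,0,11]]

```text
t: 1.35
position: [0.45, -0.1969, 0.3322]
tcp_rot: [-0.0, 0.996, -0.09, -0.0]
force: [0.5, -0.6, 0.1]
width: 0.01
```

>>> move_arm:
  series:
    - [[0.0216,-0.0528,0,0,0,0,11],[0.0216,-0.0528,0,0,0,0,11],[0.0216,-0.0528,0,0,0,0,11],[0.0216,-0.0528,0,0,0,0,11],[0,0,0,0,0,0,11]]

```text
t: 1.98
position: [0.5735, -0.0032, 0.3316]
tcp_rot: [-0.0, 0.996, -0.088, -0.0]
force: [1.2, 0.1, 0.1]
width: 0.0099
```

```bash
python3 - <<'E'
from h import *
import pickle
o=ctrl.get_obs(); im=ctrl.grab_frame("wrist")
print(o['t'],o['position'],o['tcp_rot'],o['dq'].round(3),o['width'])
pickle.dump((o,im),open('w1.pkl','wb'))
cv2.imwrite("pics/w1.png",im[:,:,::-1])
E
```

```text
1.975 [ 0.57347903 -0.00322844  0.33158699] [-3.02586497e-04  9.96111816e-01 -8.80972579e-02 -1.75460414e-04] [-0.064 -0.024  0.048 -0.021 -0.001 -0.046] 0.00987712083550077
```

View pics/w1.png

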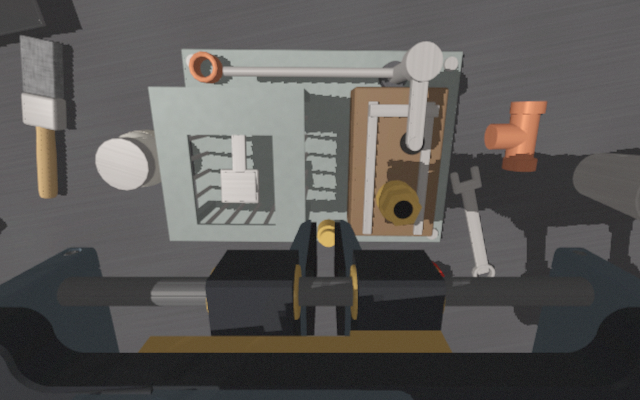

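The wrist view shows the window (guard plate, corners about (188,135)–(275,225)) and the pad at (239,186). The channel rails run from (372,110) to (425,235), with the stop bar at the top and the foot at (413,145). The brass fitting is at (400,205). I'll take enlarged crops to confirm.

```bash
python3 - <<'E'
import cv2
a=cv2.imread("pics/w1.png")
cv2.imwrite("pics/w1r.png",cv2.resize(a[80:245,335:470],None,fx=3.6,fy=3.6,interpolation=cv2.INTER_CUBIC))
cv2.imwrite("pics/w1l.png",cv2.resize(a[75:250,140:320],None,fx=3.4,fy=3.4,interpolation=cv2.INTER_CUBIC))
E
```

```text
(no output)
```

View pics/w1r.png

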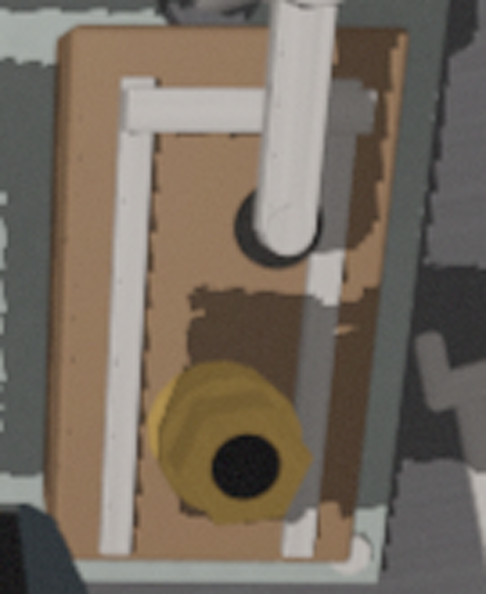

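View pics/w1l.png

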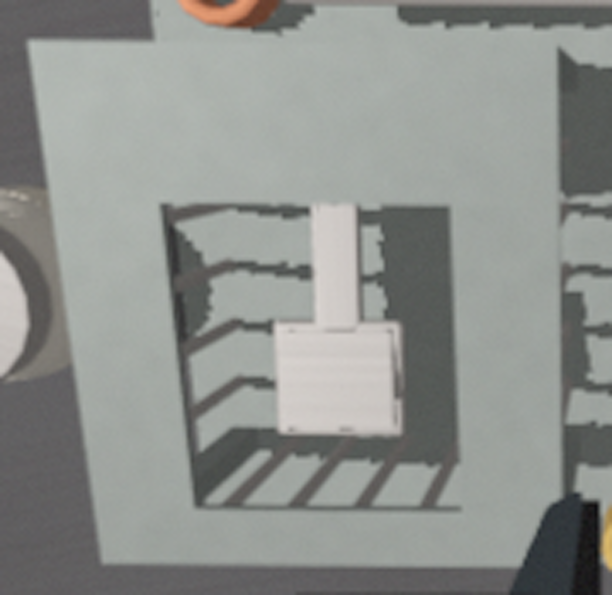

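```bash
cat > m1.py <<'E'
from h import *
import pickle
o,im=pickle.load(open('w1.pkl','rb')); c=cam('wrist',o)
r=lambda u,v,z: onz(c,335+(u-.5)/3.6,80+(v-.5)/3.6,z)[:2]
l=lambda u,v,z: onz(c,140+(u-.5)/3.4,75+(v-.5)/3.4,z)[:2]
yaw=lambda a,b: np.degrees(np.arctan2(b[1]-a[1],b[0]-a[0])).round(2)
LT,LB=r(154,130,.08),r(133,553,.08); RT,RB=r(345,130,.08) ,r(282,553,.08)
RT=r(311,250,.08)
print('cam',c[3][:3,3])
print('rail L',LT,LB,yaw(LB,LT),'R',RT,RB,yaw(RB,RT),np.linalg.norm(LT-LB))
print('guard plate corners',[x.round(4) for x in (l(28,40,.125),l(558,47,.125),l(103,565,.125),l(522,568,.125))])
W=[l(163,206,.125),l(449,207,.125),l(460,508,.125),l(197,508,.125)]
print('window',np.round(W,4),'mean',np.mean(W,0),'yaw',yaw(W[3],W[0]),yaw(W[2],W[1]),'y',yaw(W[1],W[0])-90,yaw(W[2],W[3])-90)
print('sizes',np.linalg.norm(W[0]-W[1]),np.linalg.norm(W[1]-W[2]))
P=[l(274,324,.111),l(402,322,.111),l(402,433,.108),l(280,435,.108)]
print('pad',np.round(P,4),np.mean(P,0))
F=r(246,466,.117);print('fit',F)
th=np.radians(-10.3);ex=np.array([np.cos(th),np.sin(th)]);ey=np.array([-ex[1],ex[0]])
S=[r(130,130,.093),r(255,130,.093)];print('stop',S,yaw(S[1],S[0])-90)
for n,p in [('F',F),('S0',S[0]),('S1',S[1]),('LT',LT),('LB',LB),('RT',RT),('RB',RB),('W',np.mean(W,0)),('P',np.mean(P,0)),('foot',r(290,235,.14)),('post',r(305,0,.15))]: print(n,p.round(4),(p@ex).round(4),(p@ey).round(4))
E
python3 m1.py
```

```text
cam [ 0.65108474 -0.0169442   0.42413544]
rail L [ 0.63256547 -0.0697356 ] [ 0.50065443 -0.04567   ] -10.34 R [ 0.58930677 -0.11204897] [ 0.49212318 -0.09374483] -10.67 0.13408830565193283
guard plate corners [array([0.6965, 0.1371]), array([ 6.702e-01, -6.000e-04]), array([0.5484, 0.1645]), array([0.5252, 0.0392])]
window [[0.6486 0.1147]
 [0.6346 0.0371]
 [0.5475 0.0535]
 [0.5613 0.131 ]] mean [0.5979907  0.08408308] yaw -10.58 -10.7 y -10.280000000000001 -10.069999999999993
sizes 0.078892818856256 0.08859890614593358
pad [[0.6094 0.0985]
 [0.6034 0.0609]
 [0.569  0.0698]
 [0.5749 0.1072]] [0.5891787  0.08408682]
fit [ 0.53774084 -0.07797145]
stop [array([ 0.63445603, -0.06104791]), array([ 0.62825364, -0.09590608])] -10.090000000000003
F [ 0.5377 -0.078 ] 0.543 0.0194
S0 [ 0.6345 -0.061 ] 0.6351 0.0534
S1 [ 0.6283 -0.0959] 0.6353 0.018
LT [ 0.6326 -0.0697] 0.6348 0.0445
LB [ 0.5007 -0.0457] 0.5008 0.0446
RT [ 0.5893 -0.112 ] 0.5998 -0.0049
RB [ 0.4921 -0.0937] 0.501 -0.0042
W [0.598  0.0841] 0.5733 0.1897
P [0.5892 0.0841] 0.5646 0.1881
foot [ 0.6047 -0.0907] 0.6112 0.0189
post [ 0.6587 -0.0965] 0.6653 0.0228
```

>>> move_arm:
  series:
    - [[-0.03,0.0265,0,0,0,0,11],[-0.03,0.0265,0,0,0,0,11],[-0.03,0.0265,0,0,0,0,11],[0,0,0.04,0,3,0,11],[0,0,0.04,0,0,0,11]]

```text
t: 2.65
position: [0.4702, -0.0699, 0.252]
tcp_rot: [0.003, 0.995, -0.091, 0.027]
force: [1.1, 0.1, -0.4]
width: 0.0103
```

>>> move_arm:
  series:
    - [[0,0,0.04,0,0,0,11],[0,0,0,0,0,0,11],[0,0,0,0,0,0,11]]

```text
t: 3.02
position: [0.4737, -0.0697, 0.2135]
tcp_rot: [0.002, 0.996, -0.09, 0.026]
force: [0.2, -0.5, -0.1]
width: 0.0104
```

```bash
cat >> h.py <<'E'
th=np.radians(-10.4);ex=np.array([np.cos(th),np.sin(th)]);ey=np.array([-ex[1],ex[0]])
def st(shot=None):
    o=ctrl.get_obs();p=o['position'];q=o['tcp_rot'];M=R.from_quat(q[[1,2,3,0]]).as_matrix()
    tip=p+.078*M[:,2]
    print('t',round(o['t'],2),'tcp s,t',(p[:2]@ex).round(4),(p[:2]@ey).round(4),'tip s,t,z',(tip[:2]@ex).round(4),(tip[:2]@ey).round(4),tip[2].round(4),'tcpz',p[2].round(4),'yaw',np.degrees(np.arctan2(M[1,0],M[0,0])).round(2),'tilt',np.degrees(M[:2,2]).round(2),'F',o['force'].round(1),'dq',abs(o['dq']).max().round(3))
    if shot:
        im=ctrl.grab_frame('wrist');cv2.imwrite(f'pics/{shot}.png',im[:,:,::-1])
    return o
E
python3 - <<'E'
from h import *
st('w2')
E
```

```text
t 3.02 tcp s,t 0.4785 0.017 tip s,t,z 0.4827 0.0169 0.1356 tcpz 0.2135 yaw -10.37 tilt [ 2.99 -0.56] F [ 0.2 -0.5 -0.1] dq 0.014
```

View pics/w2.png

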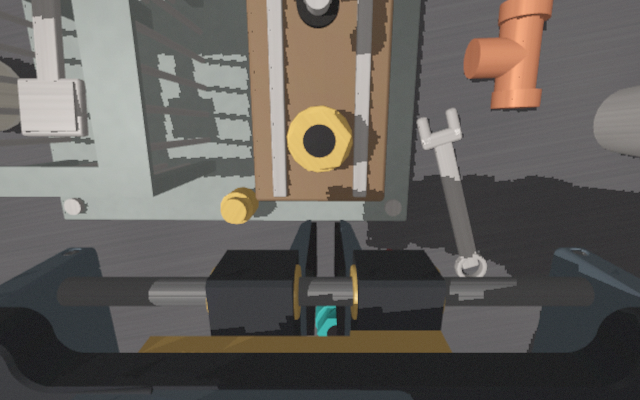

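```bash
python3 - <<'E'
from h import *
o=ctrl.get_obs();c=cam('wrist',o)
for u,v,z in [(319,140,.117),(283,170,.08),(357,170,.08),(277,8,.08)]:
    p=onz(c,u,v,z)[:2]; print(p@ex,p@ey)
E
```

```text
0.5438471669233073 0.021131986512851787
0.520382816207437 0.048519925965944496
0.5204474535032869 -0.00613201924217706
0.6279226466182702 0.049305949117548105
```

>>> move_arm:
  series:
    - [[0,-0.003,0.025,0,0,0,11],[0,0,0.0245,0,0,0,11],[0,0,0,0,0,0,11],[0,0,0,0,0,0,11]]

```text
t: 3.58
position: [0.4772, -0.0669, 0.1643]
tcp_rot: [0.003, 0.996, -0.09, 0.027]
force: [0.0, 0.1, 0.9]
width: 0.0104
```

```bash
python3 - <<'E'
from h import *
st('w3')
E
```

```text
t 3.58 tcp s,t 0.4814 0.0204 tip s,t,z 0.4857 0.0204 0.0864 tcpz 0.1643 yaw -10.33 tilt [ 3.05 -0.56] F [0.  0.1 0.9] dq 0.007
```

View pics/w3.png

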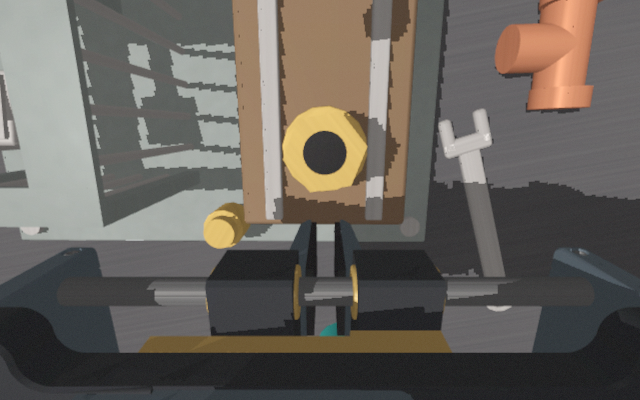

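>>> move_arm:
  series:
    - [[0.008,0,0.0004,0,0,0,11],[0.006,0,0.0003,0,0,0,11],[0.005,0,0.0003,0,0,0,11],[0.005,0,0.0003,0,0,0,11],[0.005,0,0.0003,0,0,0,11]]

```text
t: 4.25
position: [0.5052, -0.0718, 0.1627]
tcp_rot: [0.002, 0.996, -0.09, 0.026]
force: [-3.5, 1.7, 2.7]
width: 0.0103
```

>>> move_arm:
  series:
    - [[0.005,0,0.0003,0,0,0,11],[0.005,0,0.0003,0,0,0,11],[0.005,0,0.0003,0,0,0,11],[0.005,0,0.0003,0,0,0,11],[0.005,0,0.0003,0,0,0,11]]

```text
t: 4.88
position: [0.5302, -0.0764, 0.1626]
tcp_rot: [0.002, 0.996, -0.09, 0.026]
force: [-2.2, 0.4, 0.8]
width: 0.0099
```

```bash
python3 - <<'E'
from h import *
st('w4')
E
```

```text
t 4.88 tcp s,t 0.5353 0.0205 tip s,t,z 0.5393 0.0205 0.0847 tcpz 0.1626 yaw -10.33 tilt [ 2.95 -0.54] F [-2.2  0.4  0.8] dq 0.098
```

View pics/w4.png

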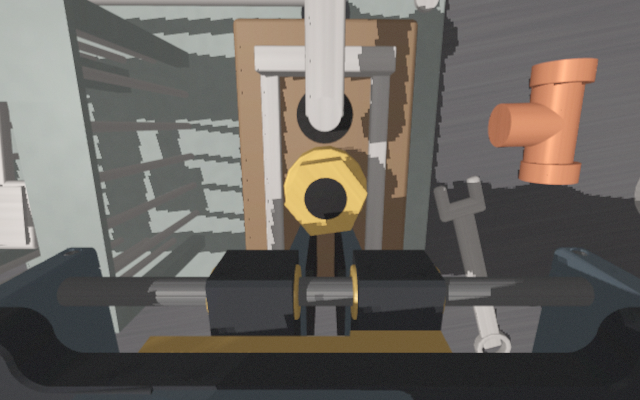

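>>> move_arm:
  series:
    - [[0.005,0,0.0002,0,0,0,11],[0.005,0,0.0002,0,0,0,11],[0.005,0,0.0002,0,0,0,11],[0.005,0,0.0002,0,0,0,11],[0.005,0,0.0002,0,0,0,11]]

```text
t: 5.55
position: [0.5548, -0.0809, 0.1629]
tcp_rot: [0.002, 0.996, -0.09, 0.026]
force: [-1.1, 0.0, -1.1]
width: 0.0104
```

>>> move_arm:
  series:
    - [[0.004,0,0.0002,0,0,0,11],[0.003,0,0.0001,0,0,0,11],[0.001,0,0,0,0,0,11],[0,0,0,0,0,0,11]]

```text
t: 6.05
position: [0.5624, -0.0823, 0.1631]
tcp_rot: [0.002, 0.996, -0.09, 0.026]
force: [-0.2, 0.2, -1.0]
width: 0.0098
```

```bash
python3 - <<'E'
from h import *
st('w5')
E
```

```text
t 6.05 tcp s,t 0.568 0.0206 tip s,t,z 0.5721 0.0206 0.0852 tcpz 0.1631 yaw -10.33 tilt [ 2.96 -0.54] F [-0.2  0.2 -1. ] dq 0.003
```

View pics/w5.png

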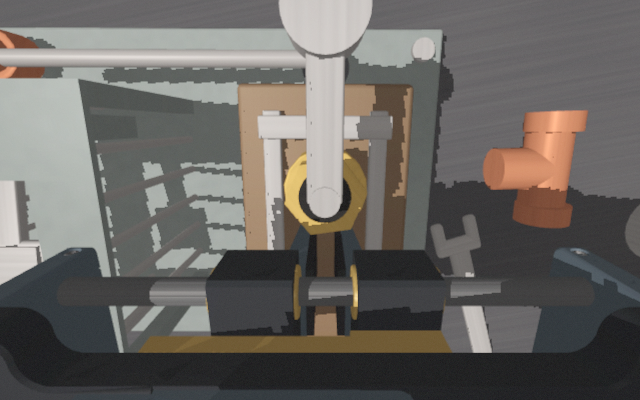

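Not at the stop yet: the force is about 0, with roughly 4 mm to go. I'll continue in small steps and watch the force.

>>> move_arm:
  series:
    - [[0.0015,0,0.0001,0,0,0,11],[0.0015,0,0.0001,0,0,0,11],[0,0,0,0,0,0,11]]

```text
t: 6.48
position: [0.5654, -0.0829, 0.163]
tcp_rot: [0.002, 0.996, -0.09, 0.026]
force: [-0.1, 0.1, 0.6]
width: 0.0104
```

>>> move_arm:
  series:
    - [[0.001,0,0,0,0,0,11],[0,0,0,0,0,0,11]]

```text
t: 6.72
position: [0.5663, -0.083, 0.163]
tcp_rot: [0.002, 0.996, -0.09, 0.026]
force: [-0.1, 1.1, -0.2]
width: 0.01
```

>>> move_arm:
  series:
    - [[0.001,0,0,0,0,0,11],[0,0,0,0,0,0,11]]

```text
t: 6.98
position: [0.5668, -0.0831, 0.163]
tcp_rot: [0.002, 0.996, -0.09, 0.026]
force: [-4.5, 1.4, 1.2]
width: 0.0103
```

>>> move_arm:
  series:
    - [[0.001,0,0,0,0,0,11],[0,0,0,0,0,0,11]]

```text
t: 7.22
position: [0.5671, -0.0831, 0.1629]
tcp_rot: [0.002, 0.996, -0.09, 0.025]
force: [-9.3, 0.5, 5.0]
width: 0.0099
```

```bash
python3 - <<'E'
from h import *
st('w6')
im=ctrl.grab_frame('scene');cv2.imwrite('pics/s6.png',cv2.resize(im[130:290,215:385,::-1],None,fx=3.5,fy=3.5,interpolation=cv2.INTER_CUBIC))
E
```

```text
t 7.22 tcp s,t 0.5728 0.0206 tip s,t,z 0.5767 0.0206 0.085 tcpz 0.1629 yaw -10.33 tilt [ 2.8  -0.51] F [-9.3  0.5  5. ] dq 0.001
```

View pics/w6.png

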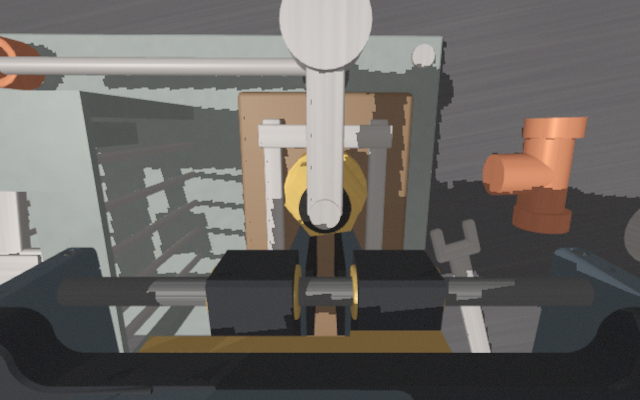

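View pics/s6.png

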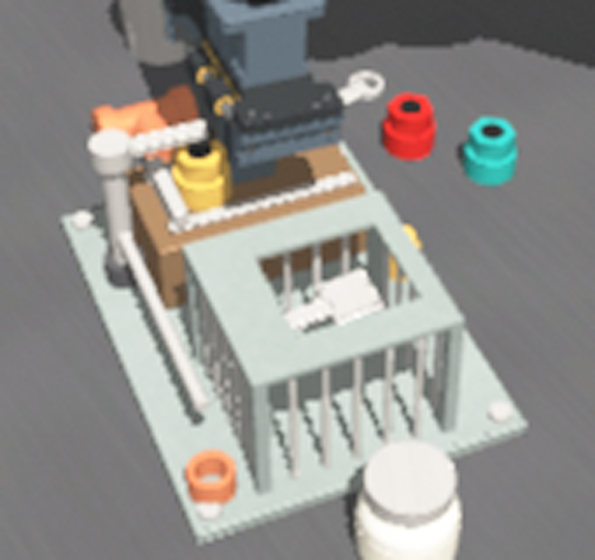

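The fitting stands upright against the stop. The force rose to 9 N and the tip is at 0.5767, against 0.576 predicted. I'll back off straight, then rise.

>>> move_arm:
  series:
    - [[-0.005,0,-0.0002,0,0,0,11],[-0.02,0,-0.001,0,0,0,11],[-0.03,0,-0.0015,0,0,0,11],[-0.035,0,-0.002,0,0,0,11],[0,0,-0.05,0,0,0,0]]

```text
t: 7.95
position: [0.4734, -0.0659, 0.2112]
tcp_rot: [0.002, 0.996, -0.09, 0.023]
force: [1.8, -0.5, 1.7]
width: 0.0025
```

>>> move_arm:
  series:
    - [[0,0,-0.05,0,-3,0,0],[0,0,-0.03,0,0,0,0],[0,0,0,0,0,0,0],[0,0,0,0,0,0,0]]

```text
t: 8.45
position: [0.4743, -0.0662, 0.2926]
tcp_rot: [-0.0, 0.996, -0.09, 0.0]
force: [0.1, 0.8, -0.4]
width: 0.0003
```

```bash
python3 - <<'E'
from h import *
st('w7')
E
```

```text
t 8.45 tcp s,t 0.4784 0.0205 tip s,t,z 0.4784 0.0205 0.2146 tcpz 0.2926 yaw -10.33 tilt [0. 0.] F [ 0.1  0.8 -0.4] dq 0.013
```

View pics/w7.png

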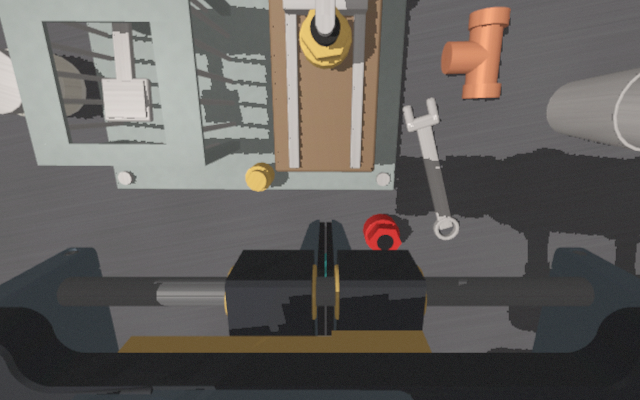

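The fitting stays home and upright at (325,40). Next I'll go over the window.

>>> move_arm:
  series:
    - [[0.021,-0.0424,0,0,0,0,0],[0.021,-0.0424,0,0,0,0,0],[0.021,-0.0424,0,0,0,0,0],[0.021,-0.0424,0,0,0,0,0],[0,0,0.02,0,0,0,0]]

```text
t: 9.12
position: [0.5893, 0.088, 0.2722]
tcp_rot: [-0.0, 0.996, -0.089, 0.001]
force: [-0.4, -0.6, -0.9]
width: 0.0004
```

>>> move_arm:
  series:
    - [[0,0,0,0,0,0,0],[0,0,0,0,0,0,0]]

```text
t: 9.38
position: [0.5873, 0.0852, 0.2729]
tcp_rot: [0.0, 0.996, -0.09, -0.0]
force: [0.6, 0.1, 0.7]
width: 0.0005
```

```bash
python3 - <<'E'
from h import *
st('w8')
E
```

```text
t 9.38 tcp s,t 0.5623 0.1898 tip s,t,z 0.5622 0.1898 0.1949 tcpz 0.2729 yaw -10.36 tilt [-0.04 -0.  ] F [0.6 0.1 0.7] dq 0.013
```

View pics/w8.png

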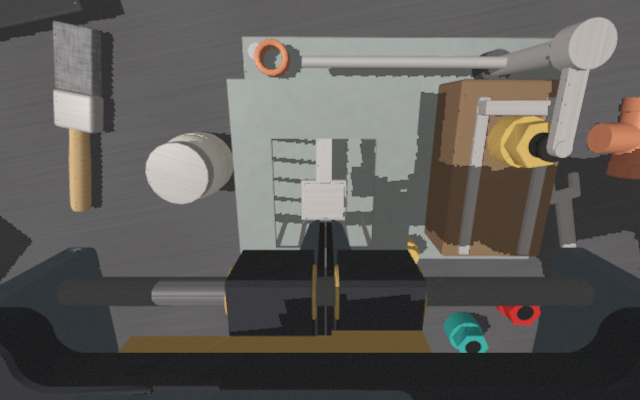

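```bash
python3 - <<'E'
from h import *
o=ctrl.get_obs();c=cam('wrist',o)
for n,u,v,z in [('WTL',272,138,.125),('WTR',376,138,.125),('WL',274,230,.125),('WR',373,230,.125),('PL',302,180,.111),('PR',344,181,.111)]:
    p=onz(c,u,v,z)[:2]; print(n,(p@ex).round(4),(p@ey).round(4))
E
```

```text
WTL 0.6189 0.2303
WTR 0.6189 0.1516
WL 0.5442 0.2321
WR 0.5443 0.1506
PL 0.5832 0.2093
PR 0.5823 0.1744
```

>>> move_arm:
  series:
    - [[0,0,0.03,0,0,0,0],[0,0,0.025,0,0,0,0],[0,0,0.01,0,0,0,0],[0,0,0,0,0,0,0]]

```text
t: 9.93
position: [0.5875, 0.0853, 0.2082]
tcp_rot: [0.0, 0.996, -0.09, -0.0]
force: [0.2, 0.6, 0.4]
width: 0.0003
```

```bash
python3 - <<'E'
from h import *
st('w9')
E
```

```text
t 9.93 tcp s,t 0.5624 0.1899 tip s,t,z 0.5624 0.1899 0.1302 tcpz 0.2082 yaw -10.35 tilt [-0.02 -0.  ] F [0.2 0.6 0.4] dq 0.018
```

View pics/w9.png

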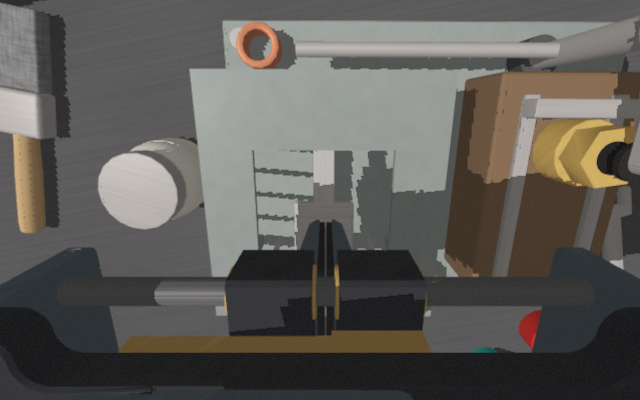

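>>> move_arm:
  series:
    - [[0,0,0.01,0,0,0,0],[0,0,0.006,0,0,0,0],[0,0,0.005,0,0,0,0],[0,0,0.004,0,0,0,0],[0,0,0,0,0,0,0]]

```text
t: 10.6
position: [0.5874, 0.0855, 0.1827]
tcp_rot: [0.0, 0.996, -0.09, -0.0]
force: [0.1, -1.1, -1.4]
width: 0.0009
```

>>> move_arm:
  series:
    - [[0,0,0.004,0,0,0,0],[0,0,0.004,0,0,0,0],[0,0,0.004,0,0,0,0],[0,0,0.003,0,0,0,0],[0,0,0,0,0,0,0]]

```text
t: 11.22
position: [0.5876, 0.0855, 0.1677]
tcp_rot: [0.0, 0.996, -0.09, -0.0]
force: [0.2, -0.3, 0.5]
width: 0.0004
```

```bash
python3 - <<'E'
from h import *
st()
E
```

```text
t 11.22 tcp s,t 0.5625 0.1901 tip s,t,z 0.5625 0.1901 0.0897 tcpz 0.1677 yaw -10.33 tilt [-0. -0.] F [ 0.2 -0.3  0.5] dq 0.004
```

```bash
python3 - <<'E'
from h import *
st('w10')
im=ctrl.grab_frame('scene');cv2.imwrite('pics/s10.png',cv2.resize(im[130:290,215:385,::-1],None,fx=3.5,fy=3.5,interpolation=cv2.INTER_CUBIC))
E
```

```text
t 11.22 tcp s,t 0.5625 0.1901 tip s,t,z 0.5625 0.1901 0.0897 tcpz 0.1677 yaw -10.33 tilt [-0. -0.] F [ 0.2 -0.3  0.5] dq 0.004
```

View pics/w10.png

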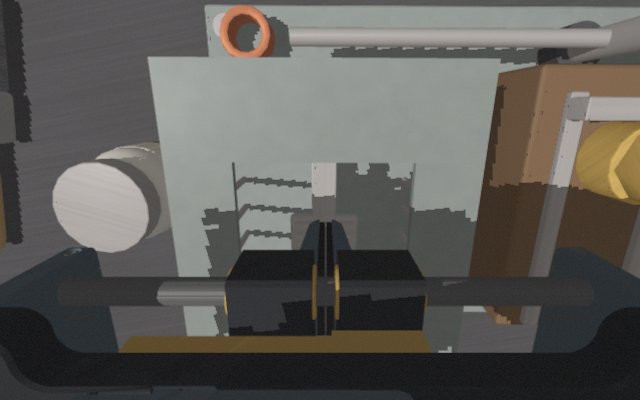

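View pics/s10.png

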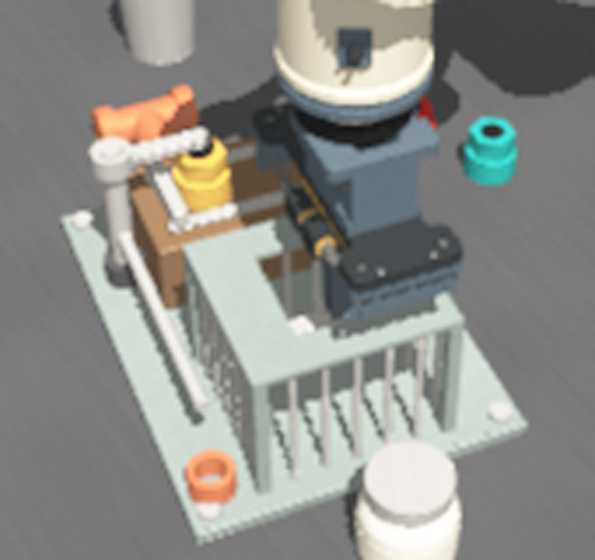

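>>> move_arm:
  series:
    - [[0,0,0.003,0,0,0,0],[0,0,0.003,0,0,0,0]]

```text
t: 11.58
position: [0.588, 0.0854, 0.1621]
tcp_rot: [-0.0, 0.996, -0.09, 0.001]
force: [1.8, -0.6, 3.8]
width: 0.0005
```

>>> move_arm:
  series:
    - [[0,0,0.002,0,0,0,0],[0,0,0.001,0,0,0,0]]

```text
t: 11.82
position: [0.5882, 0.0854, 0.1599]
tcp_rot: [-0.0, 0.996, -0.09, 0.001]
force: [-2.4, -1.2, 23.7]
width: 0.0005
```

>>> move_arm:
  series:
    - [[0,0,0.0015,0,0,0,0],[0,0,0,0,0,0,0]]

```text
t: 12.08
position: [0.5883, 0.0854, 0.1595]
tcp_rot: [-0.0, 0.996, -0.09, 0.001]
force: [-5.9, -2.5, 35.2]
width: 0.0001
```

>>> move_arm:
  series:
    - [[0,0,0.001,0,0,0,0],[0,0,0,0,0,0,0]]

```text
t: 12.32
position: [0.5883, 0.0854, 0.1592]
tcp_rot: [-0.0, 0.996, -0.09, 0.002]
force: [-10.7, -2.4, 46.6]
width: 0.0004
```

>>> move_arm:
  series:
    - [[0,0,-0.01,0,0,0,0],[0,0,-0.03,0,0,0,0],[0,0,-0.05,0,0,0,0],[0,0,-0.05,0,0,0,0],[0,0,-0.01,0,0,0,0]]

```text
t: 12.95
position: [0.5883, 0.0856, 0.3096]
tcp_rot: [-0.0, 0.996, -0.09, 0.002]
force: [-0.6, -1.0, -0.5]
width: 0.0002
```

>>> move_arm:
  series:
    - [[-0.04,0,-0.03,0,0,0,0],[-0.04,0,0,0,0,0,0],[0,0,0,0,0,0,0],[0,0,0,0,0,0,0]]

```text
t: 13.45
position: [0.5089, 0.0998, 0.3359]
tcp_rot: [0.0, 0.996, -0.09, -0.0]
force: [1.0, 0.1, 0.4]
width: 0.0006
```

```bash
python3 - <<'E'
from h import *
import pickle
o=st(); im=ctrl.grab_frame('wrist'); pickle.dump((o,im),open('w11.pkl','wb'))
cv2.imwrite('pics/w11.png',im[:,:,::-1])
im=ctrl.grab_frame('scene');cv2.imwrite('pics/s11.png',cv2.resize(im[130:290,215:385,::-1],None,fx=3.5,fy=3.5,interpolation=cv2.INTER_CUBIC))
E
```

```text
t 13.45 tcp s,t 0.4825 0.1901 tip s,t,z 0.4825 0.19 0.2579 tcpz 0.3359 yaw -10.33 tilt [-0.04 -0.  ] F [1.  0.1 0.4] dq 0.018
```

View pics/w11.png

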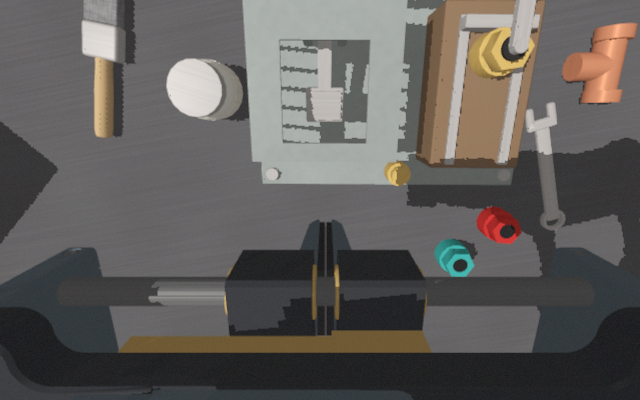

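View pics/s11.png

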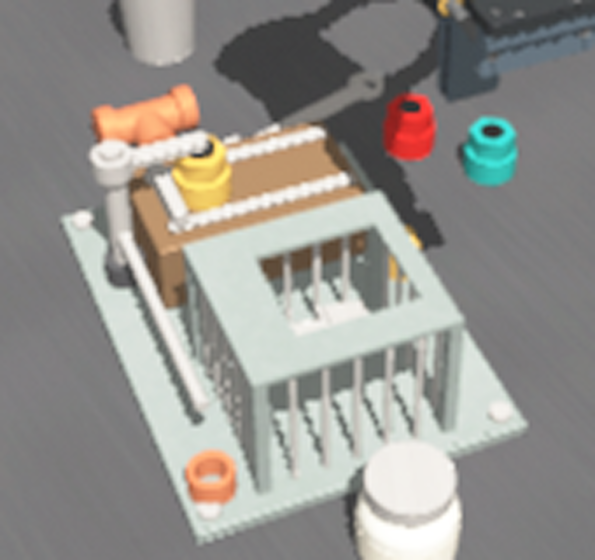

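Clear and out; the lever pad looks tilted and lower. I'll check the foot and pad drop numerically and with an enlarged before/after.

```bash
python3 - <<'E'
from h import *
import pickle
o,im=pickle.load(open('w11.pkl','rb'))
b=cv2.imread('pics/w11.png')
A=cv2.resize(b[0:135,270:380],None,fx=3.5,fy=3.5,interpolation=cv2.INTER_CUBIC)
B=cv2.resize(b[0:135,450:560],None,fx=3.5,fy=3.5,interpolation=cv2.INTER_CUBIC)
cv2.imwrite('pics/w11c.png',np.hstack([A,B]))
s0=cv2.imread('pics/scene0.png')[155:220,235:310]; s1=ctrl.grab_frame('scene')[155:220,235:310,::-1]
cv2.imwrite('pics/s12c.png',np.hstack([cv2.resize(x,None,fx=5.2,fy=5.2,interpolation=cv2.INTER_CUBIC) for x in (s0,s1)]))
E
```

```text
(no output)
```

View pics/w11c.png

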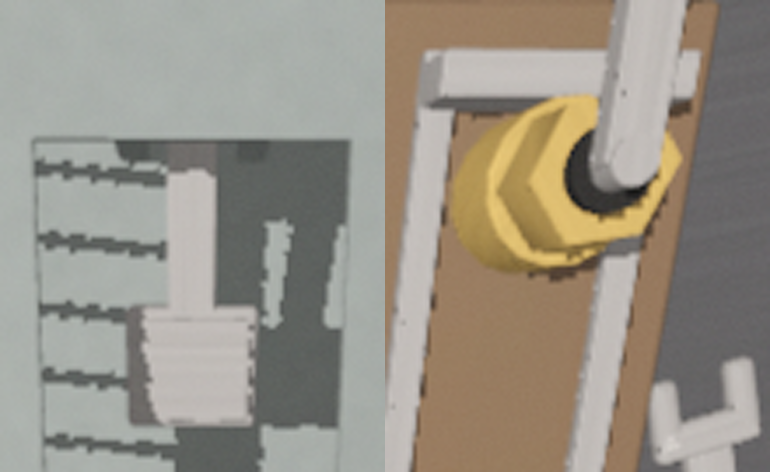

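View pics/s12c.png

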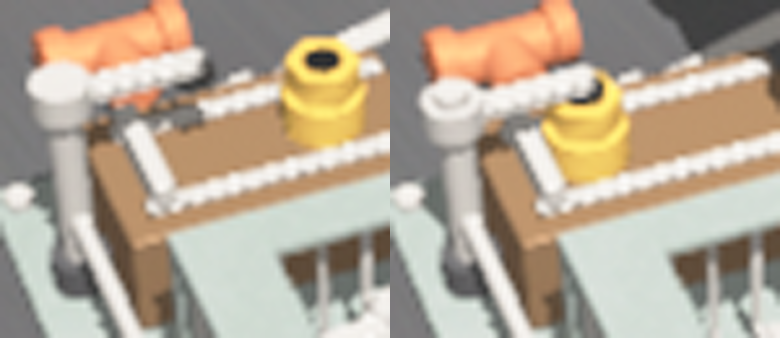

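```bash
python3 - <<'E'
from h import *
import pickle
o,im=pickle.load(open('w11.pkl','rb')); c=cam('wrist',o)
# pad near edge width 40mm -> height
for n,(u0,u1,v) in {'far':(126,258,308),'near':(130,253,424)}.items():
    for z in (.07,.08,.09,.10,.11):
        a=onz(c,270+u0/3.5,v/3.5,z);b=onz(c,270+u1/3.5,v/3.5,z)
        print(n,z,np.linalg.norm(a-b).round(4),((a+b)/2)[:2]@ex)
sc=cam('scene')
for z in (.131,.118): print(z,proj(sc,[.6047,-.0907,z]), proj(sc,[.66,-.097,z+.019]))
f=onz(c,450+(220)/3.5,170/3.5,.127)[:2];print('foot',f@ex,f@ey)
f=onz(c,450+(218)/3.5,183/3.5,.117)[:2];print('hole',f@ex,f@ey)
E
```

```text
far 0.07 0.0407 0.5810320641821308
far 0.08 0.0395 0.5804830726270278
far 0.09 0.0384 0.5799340810719248
far 0.1 0.0373 0.5793850895168219
far 0.11 0.0361 0.5788360979617189
near 0.07 0.039 0.5463221821171791
near 0.08 0.0379 0.5467415344051154
near 0.09 0.0368 0.5471608866930516
near 0.1 0.0357 0.5475802389809878
near 0.11 0.0346 0.5479995912689241
0.131 (np.float64(272.35872739315766), np.float64(167.92719884201523)) (np.float64(251.6195227303341), np.float64(168.41470134593197))
0.118 (np.float64(272.64079057141885), np.float64(171.74547702857808)) (np.float64(252.0695399734007), np.float64(172.33628901167302))
foot 0.6108147063241944 0.02590566689904283
hole 0.6093706531180382 0.020445890131741928
```

```bash
python3 - <<'E'
from h import *
import pickle
o,im=pickle.load(open('w11.pkl','rb')); c=cam('wrist',o)
for u,v in [(205.5,174)]:
    f=onz(c,450+u/3.5,v/3.5,.117)[:2];print('fit',f@ex,f@ey)
# stop front top edge, base rightmost
for u,v in [(50,100),(180,100)]:
    f=onz(c,450+u/3.5,v/3.5,.093)[:2];print('stop',f@ex,f@ey)
print(st()['t'])
E
```

```text
fit 0.6115028469297985 0.024047029955883203
stop 0.633867876990726 0.05698002912264524
stop 0.6339212727032502 0.021313210071057305
t 13.6 tcp s,t 0.483 0.19 tip s,t,z 0.483 0.19 0.2579 tcpz 0.3359 yaw -10.35 tilt [-0.04 -0.  ] F [-0.3  0.2 -0.1] dq 0.003
13.6
```

In this view the stop face is 22.4 mm beyond the fitting's centre (22 mm nominal), so it is home. The pad is down and the foot has dropped over the fitting. I'm handing it in.

```bash
python3 -c "
from workcell import ctrl
print(ctrl.finish_job())"
```

```text
the job is handed in; nothing more can be done
None
```

I pushed the brass fitting about 70 mm along its channel to the stop, upright all the way. Then I pressed the lever down through the window with the closed fingertips and backed out clear. I handed the job in at about 13.6 s; it gave no verdict.

**Fitting:** The push ended firmly against the stop at about 9 N. In the last picture the stop face is 22.4 mm beyond the fitting's centre, against 22 mm nominal.

**Lever:** The press ended on the hard stop. The force rose from 24 to 47 N over less than 1 mm of travel, with the tips at 81 mm above the bench. A picture afterwards puts the pad at about 75–80 mm, against 80 mm nominal.

**Foot:** It is now over the fitting. It dropped about 3.3 pixels in the scene picture, where a full 13 mm would be 3.8. That fits a lever that started slightly down, but at this resolution it is only a coarse check.

**Guard and the rest:** I saw no sign of touching the guard. The planned clearance in the window was about 16 mm or more on every side. None of the other things looked moved in the last pictures I took. The rod can was only partly in view and I did not check it separately.

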